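Free the jammed spray bottle and stand it on the scale

TASK

The spray bottle has slid down into the corner of the sloping green bin and is jammed there by the bin's orange spring plate. Work it free, lift it clear of the bin in the gripper and stand it upright in the middle of the pocket scale, gently, so that its fill can be checked; it is nearly full and its neck is slippery, so it may swing or slip in the grip. Do not shift the scale or disturb the other things on the table.

Things in the scene. Friction and masses are not known exactly. Their poses are not given: they have to be found in the camera images.
- bottle_neck (a point): grip point on the white spray bottle: centre of its round neck, 168 mm from the foot. Frame: z from foot to head, y to the nozzle's side, x across. The neck is 30 mm in diameter, from 158 to 178 mm above the foot, widening below into the shoulder. Fingers coming along the bottle, one each side of the head, can close on it along x. It is slippery (friction about 0.4): the heavy bottle slips and swings in the grip.
- bottle_head (a point): middle of the same bottle's spray head (red and white), same axes, 190 mm from the foot: a slab 18 mm thick in x, 178 to 202 mm from the foot, reaching from here 44 mm to +y (nozzle) and 22 mm to -y. The trigger hangs under it on the +y side, 12 mm thick, 19 to 36 mm off the axis, down to 134 mm.
- bottle_center (a point): the same bottle's centre, half-way up its axis, same axes: 101 mm from the flat foot, which is about 70 mm across and centred on the axis. 202 mm tall, 72 mm wide, 0.52 to 0.94 kg. At the start it lies on its back (nozzle up) on the bin's sloping floor, foot in the low corner, head sticking up out of the open end, z axis 52 degrees from vertical.
- bin_corner (a point): low edge of the green sheet-metal bin, where its sloping floor meets the back wall, under the bottle's axis, 14 mm above the table. y points level from the open high end to the back wall, z up; the floor falls along +y at 38 degrees. The bin (175 x 125 mm, 145 mm high without its handle) is fixed, open at the top and the high end; the low one is closed.
- bin_mouth (a point): middle of the floor's high edge at the bin's open end, same axes as bin_corner. The bottle's body is squeezed between the plain wall (-x side) and the orange spring plate (+x side); both reach 125 mm along the bottle from its foot; shoulder, neck and head stand clear. A steady pull along the bottle's +z over 140 mm frees it, against 6 to 25 N.
- bin_handle (a point): middle of the bin's carrying handle, a level black bar 13 mm thick and 130 mm long, 240 mm above the table on thin side rods, fixed; same axes as bin_corner. It stands nearly over the bottle's neck, about 95 mm above it, so a gripper cannot come straight down: come from the open end, tilted some 35 to 50 degrees from vertical, about along the bottle.
- side_plate (a joint): the orange plate's slide across the bin, m: 0 where it touches the jammed bottle, pressing it with about 8 N; it grows to 0.014 as the plate follows into the empty space (0.4 N less force per mm)
- scale_top (a point): black pocket scale with a white top, 78 x 110 mm (long side along this frame's y), loose on the table: the centre of its flat weighing surface, 30 mm above the table
- marker_red_mid (a point): white marker pen with a red cap, 148 mm long, lying near the front edge; point at its middle; to be left alone
- box_cutter_mid (a point): yellow box cutter, 162 mm long, lying near the front edge; point at its middle; to be left alone
- brush_mid (a point): wooden hand brush, 205 mm long; point at its middle; to be left alone
- sample_tin_mid (a point): dark tin with a white lid, 68 mm across, 82 mm high; point half-way up; to be left alone
- grease_tin_mid (a point): brown tin with a cream lid, 74 mm across, 60 mm high; point half-way up; to be left alone

How it is judged:
By the outcome, as a careful person would: the job done as asked, in the order asked, and still so for the second after the job is handed in, with the robot touching nothing.
It also fails if it takes over 45 s, if anything falls off the work surface, if the arm or the gripper's body presses on something with over 40 N, if the wrist force passes 120 N, or if a joint passes its speed limit or range.

ROBOT

A 7-joint arm with a two-finger parallel gripper is mounted at the origin on a cart in front of the work surface, level with it; the furniture and walls round the work are solid. World frame = base frame: x ahead of the robot, y to its left, z up, the work surface at z = 0. Lengths are in m, angles in rad, forces in N, time in s.
With the tool pointing down it reaches from about 0.425 to 0.925 m from the base axis. Payload 6.8 kg.
Tool frame: the origin (TCP) lies midway between the tips of the shut fingers; the grasp point (between the pads) lies 19 mm behind it; z points along the fingers, y is the direction in which the jaws open and shut (so a half turn about z gives the same grasp; the last joint's range is limited). The gripper opens to 85 mm and grips with 20 to 120 N. Pads are 22 mm wide; open, the fingers measure 114 mm over their backs; the gripper's body (76 mm by 85 mm) begins 54 mm behind the grasp point. The pads swing forward as they close: fully open they stand 13 mm farther back than shut.
Start: joints at [1.109, 0.477, 0.022, 1.555, -0.011, 1.109, -0.083], TCP at [0.234, -0.633, 0.231] pointing down, gripper open.
Joint ranges: [-2.96, 2.96], [-0.34, 2.1], [-1.41, 1.46], [0.24, 2.44], [-1.37, 4.51], [0.17, 1.92], [-2.96, 2.96]. Speed limits (rad/s): [2.39, 2.39, 3.14, 3.14, 3.14, 3.14, 3.14].

INTERFACE

Orientations are given as a rotation vector (axis times angle).
In Python, from bench import r gives the robot as it stands. The module is installed in compiled form; this text tells all that it offers.
- The arm moves only by the tool play_rows, never from a script. Its argument "plan" is a list of rows, each a list of 7 numbers: the shift along the world's x, y, z in mm, then the turn, a rotation vector about the world's x, y, z in rad, then the finger opening in mm, from 0 to 85.4. A call has 1 to 12 rows; each row is the pose to reach, as a shift and turn from the pose commanded when the call began; what a row does not reach only later rows make up. A row lasts 1/10 s, in which the tool goes at most 50 mm and 8.59 degrees, less where a joint would pass 70% of its speed; a pose out of reach is approached as far as the arm can. A call with a gripper value outside its range is refused whole. The fingers move at their own pace and stop on an object; "grip_force" is the grip in N (left out, the last holds). Time passes only in rows, so rows that repeat a pose let the fingers close. It gives the time, the measured TCP pose, the force and the opening at its end, in the units of the state.
- r.get_obs(): the state, without advancing time (a new reading comes with each control period).
- r.grab_frame(name): name is "scene" or "side" or "wrist"; returns a dict with "color" (384x512x3 uint8, blue, green, red), "z_map" (384x512 float32, m along the optical axis (not along the pixel's ray), 0 where there is no reading), "camera_matrix" (3x3 intrinsics, pixels), "R" (3x3) and "t" (3): a world point X has camera coordinates R X + t. Camera axes: x right, y down, z forward; pixel columns grow to the right and rows downward; lengths in m; the calibration is good to about 2 mm. A picture is of the moment at which its call begins.
- r.hand_in(): hands the job in, once; it reports no verdict.
The state is a dict: "clock": time; "joints": joint angles; "qvel": joint speeds; "tau": joint torques, N m; "tcp_pos": TCP position; "orientation": TCP orientation; "contact_force": force on the tool from outside, world axes, zero at the start; "moment": the same for the moment, N m; "grip_width": finger opening in m.
Only numpy, scipy, OpenCV 4.12 (cv2) and the standard library are available. Lean on these libraries where they do the work, as an engineer would, in place of code of your own. Each camera call takes 0.05 s, during which the arm holds its last target.

## Working session

There is one attempt and no reset: what is moved stays moved. The work goes in short steps, Python scripts to look and compute and a tool call to move; the robot and the scene stay as the last step left them, time stands still between calls to the robot, and variables do not carry over. Pictures are saved under pics/ and viewed, and the job is handed in when it is done.

Besides the shell and the picture viewer there is one more tool, called after ">>>" by a JSON object that holds its "name" and its "arguments". play_rows: Moves the arm, as the interface text tells. Its arguments: {"type":"object","properties":{"plan":{"type":"array"},"grip_force":{"type":"number"}},"required":["plan"]}

```bash
mkdir -p pics
cat > h.py <<'E'
import numpy as np, cv2, pickle
from bench import r
from scipy.spatial.transform import Rotation as Ro
def grab(n,tag):
    f=r.grab_frame(n); cv2.imwrite(f'pics/{tag}.png',f['color']); pickle.dump(f,open(f'pics/{tag}.pkl','wb')); return f
def pts(f):
    z=f['z_map'];K=f['camera_matrix'];v,u=np.mgrid[:z.shape[0],:z.shape[1]]
    c=np.stack([(u-K[0,2])/K[0,0]*z,(v-K[1,2])/K[1,1]*z,z],-1)
    w=(c-f['t'])@f['R']; w[z==0]=np.nan; return w
E
python3 - <<'E'
from h import *
o=r.get_obs(); print(o)
for n in ('scene','side','wrist'):
    f=grab(n,n+'0'); print(n,f['R'].round(3).tolist(),f['t'].round(3),(-f['R'].T@f['t']).round(3),f['camera_matrix'].round(1).tolist())
E
```

```text
{'clock': 0.0, 'joints': array([ 1.10892105,  0.47776973,  0.02231269,  1.55646932, -0.01156377,
        1.10927346, -0.08310415]), 'qvel': array([-8.19537474e-04,  2.23612384e-05, -3.87463523e-04, -7.42938272e-04,
       -4.21918327e-04,  9.80473267e-04,  3.70372453e-04]), 'tau': array([ 5.81563181e-04, -5.96450222e+01,  1.60863485e+00, -2.81197232e+01,
        1.25666810e-02,  9.38805286e-03,  1.49435323e-05]), 'tcp_pos': array([ 0.23366134, -0.63263349,  0.23033798]), 'orientation': array([-3.09084162e+00, -5.52526723e-01,  5.92839928e-04]), 'contact_force': array([-0.01993806, -0.71083384, -0.36960608]), 'moment': array([ 0.0038746 ,  0.04304332, -0.00071027]), 'grip_width': 0.08525316953203514}
scene [[0.632, -0.775, -0.009], [-0.361, -0.285, -0.888], [0.685, 0.564, -0.46]] [-0.326  0.304  0.737] [-0.189 -0.582  0.607] [[360.1, 0.0, 252.3], [0.0, 360.1, 196.2], [0.0, 0.0, 1.0]]
side [[-0.88, 0.475, 0.016], [0.396, 0.752, -0.527], [-0.262, -0.457, -0.85]] [ 0.42  -0.05   1.412] [0.76  0.484 1.167] [[450.6, 0.0, 257.9], [0.0, 450.6, 190.7], [0.0, 0.0, 1.0]]
wrist [[0.346, -0.938, -0.002], [-0.902, -0.333, 0.273], [-0.257, -0.093, -0.962]] [-0.673 -0.034  0.379] [ 0.299 -0.608  0.373] [[264.4, 0.0, 256.4], [0.0, 264.4, 190.2], [0.0, 0.0, 1.0]]
```

View pics/scene0.png

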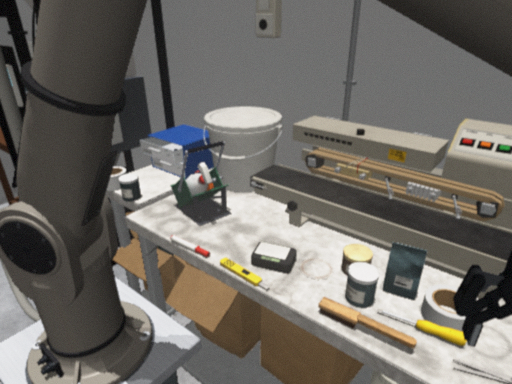

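View pics/side0.png

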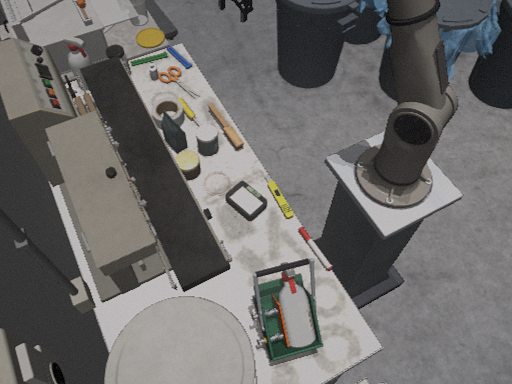

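View pics/wrist0.png

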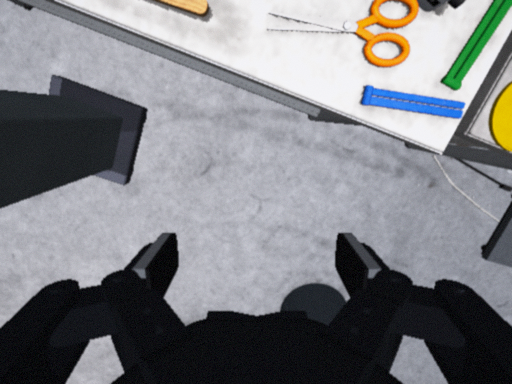

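Scene view: bin at about (200,180), scale at (273,257). Side view: bin at (287,315), bottle head (290,280), handle bar (285,267), scale (246,200). Next I measure these.

Run:
```python
from h import *
f=pickle.load(open('pics/side0.pkl','rb'));g=pickle.load(open('pics/scene0.pkl','rb'))
cv2.imwrite('pics/z1.png',cv2.resize(f['color'][170:370,200:350],None,fx=4,fy=4,interpolation=cv2.INTER_CUBIC)[:800][:600] if 0 else cv2.resize(f['color'][240:370,210:370],None,fx=4.5,fy=4.5,interpolation=cv2.INTER_CUBIC))
cv2.imwrite('pics/z2.png',cv2.resize(g['color'][130:230,140:260],None,fx=5.5,fy=5.5,interpolation=cv2.INTER_CUBIC))
w=pts(f)
for n,(u,v) in dict(scale=(246,200),head=(290,280),hbarL=(260,272),hbarR=(312,263),body=(297,320),table=(340,290),table2=(210,240)).items(): print(n,w[v,u].round(3))
w=pts(g)
for n,(u,v) in dict(scale=(273,252),bin=(200,180),table=(150,230)).items(): print(n,w[v,u].round(3))
```

```text
scale [ 0.454 -0.116  0.028]
head [0.5   0.195 0.162]
hbarL [0.57  0.174 0.247]
hbarR [0.456 0.205 0.236]
body [0.522 0.273 0.111]
table [ 0.353  0.236 -0.   ]
table2 [0.618 0.004 0.14 ]
scale [ 0.448 -0.126  0.034]
bin [0.481 0.176 0.146]
table [ 0.344  0.274 -0.005]
```

View pics/z1.png

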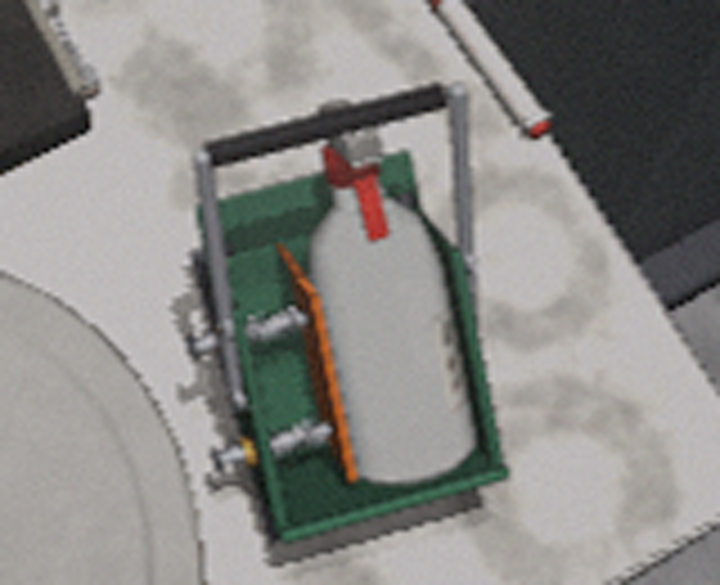

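View pics/z2.png

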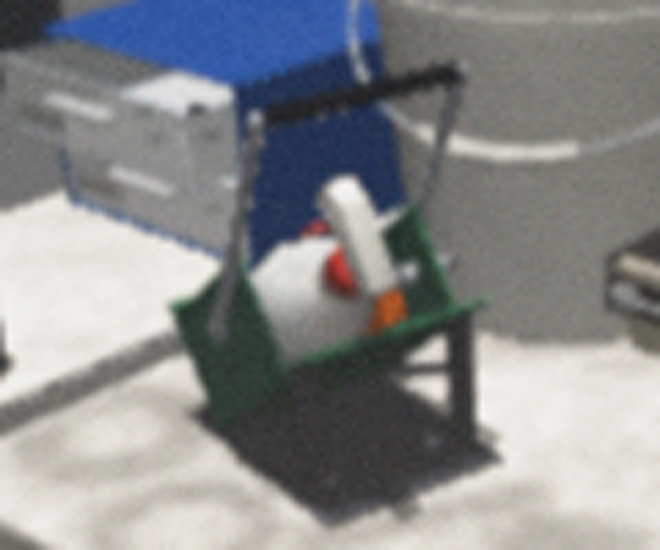

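```bash
cat >> h.py <<'E'
def ray(f,u,v,z):
    K=f['camera_matrix'];d=f['R'].T@np.array([(u-K[0,2])/K[0,0],(v-K[1,2])/K[1,1],1]);c=-f['R'].T@f['t']
    return c+d*(z-c[2])/d[2]
E
python3 - <<'E'
from h import *
from scipy.optimize import least_squares
f=pickle.load(open('pics/side0.pkl','rb'));g=pickle.load(open('pics/scene0.pkl','rb'))
w=pts(f); col=f['color'].astype(int)
# handle: dark points at z .23-.255
m=(abs(w[...,2]-.24)<.015)&(col.max(-1)<70)&(abs(w[...,0]-.51)<.08)&(abs(w[...,1]-.19)<.05)
P=w[m]; print('handle n',len(P),np.median(P,0)); c=P.mean(0); u,s,vt=np.linalg.svd(P-c); print('dir',vt[0],'ext',np.percentile((P-c)@vt[0],[1,99]))
for a in [(257.1,274.4),(309.6,261.6)]: print('bar end',ray(f,*a,.244))
for a in [(272.9,358.9),(322.2,345.6)]: print('rim back',ray(f,*a,.145))
# scale
for ff,nm in((f,'side'),(g,'scene')):
    ww=pts(ff);hsv=cv2.cvtColor(ff['color'],cv2.COLOR_BGR2HSV)
    v,uu=np.mgrid[:384,:512]
    box=(abs(ww[...,0]-.45)<.09)&(abs(ww[...,1]+.12)<.09)
    dark=(box&(hsv[...,2]<75)).astype(np.uint8)
    n,lab,st,_=cv2.connectedComponentsWithStats(dark); k=1+st[1:,4].argmax()
    cn,_=cv2.findContours((lab==k).astype(np.uint8),0,2); cn=max(cn,key=cv2.contourArea)
    hp=np.array([ray(ff,*p[0],.03)[:2] for p in cn])
    print(nm,'scale rect',cv2.minAreaRect((hp*1000).astype(np.float32)))
    fill=np.zeros((384,512),np.uint8);cv2.drawContours(fill,[cn],-1,1,-1)
    wh=(fill>0)&(hsv[...,2]>140); 
    cn2,_=cv2.findContours(wh.astype(np.uint8),0,2);cn2=max(cn2,key=cv2.contourArea)
    print(nm,'white rect',cv2.minAreaRect(np.array([ray(ff,*p[0],.03)[:2]*1000 for p in cn2],np.float32)))
E
```

```text
handle n 264 [0.52222788 0.185868   0.24423724]
dir [ 0.97519789 -0.22131946 -0.00260035] ext [-0.05875408  0.05729054]
bar end [0.57748463 0.17427474 0.244     ]
bar end [0.46142509 0.20236025 0.244     ]
rim back [0.61936173 0.32724236 0.145     ]
rim back [0.5097756 0.3541792 0.145    ]
side scale rect ((456.75567626953125, -114.89376068115234), (85.84515380859375, 116.34154510498047), 18.427780151367188)Traceback (most recent call last):
  File "<stdin>", line 22, in <module>
ValueError: max() iterable argument is empty
```

Run:
```python
from h import *
from scipy.optimize import least_squares
f=pickle.load(open('pics/side0.pkl','rb'));g=pickle.load(open('pics/scene0.pkl','rb'))
th=np.deg2rad(-13.5); xb=np.array([np.cos(th),np.sin(th),0]);yb=np.array([-np.sin(th),np.cos(th),0]);k=np.array([0,0,1.])
a=np.deg2rad(52);bz=-np.sin(a)*yb+np.cos(a)*k;by=np.cos(a)*yb+np.sin(a)*k
B=np.stack([xb,by,bz],1)
w=pts(f);hsv=cv2.cvtColor(f['color'],cv2.COLOR_BGR2HSV)
v,u=np.mgrid[:384,:512]
m=(hsv[...,1]<45)&(hsv[...,2]>110)&(u>281)&(u<312)&(v>295)&(v<342)&(w[...,2]>.05)
P=w[m];Q=P@B;print(len(P),np.percentile(Q,[2,50,98],axis=0))
# fit axis x,y in B frame w/ radius 36
r_=least_squares(lambda p:np.hypot(Q[:,0]-p[0],Q[:,1]-p[1])-.036,[np.median(Q[:,0]),np.median(Q[:,1])-.036],loss='soft_l1',f_scale=.003)
print(r_.x,np.sqrt(np.mean(r_.fun**2)))
# full tilt/yaw fit
def res(p):
    d=np.array([p[2],p[3],1]);d/=np.linalg.norm(d);q=Q-[p[0],p[1],Q[:,2].mean()];return np.linalg.norm(np.cross(q,d),axis=1)-.036
rr=least_squares(res,[*r_.x,0,0],loss='soft_l1',f_scale=.003);print(rr.x,np.sqrt(np.mean(rr.fun**2)))
# red & head pts
for ff,n in((f,'side'),(g,'scene')):
    ww=pts(ff);h=cv2.cvtColor(ff['color'],cv2.COLOR_BGR2HSV)
    q=ww@B
    mm=((h[...,0]<8)|(h[...,0]>172))&(h[...,1]>120)&(abs(ww[...,0]-.51)<.1)&(abs(ww[...,1]-.22)<.12)&(ww[...,2]>.1)
    print(n,mm.sum(),np.percentile(q[mm],[3,50,97],axis=0).round(4).tolist())
    mm=(h[...,1]<50)&(h[...,2]>90)&(abs(q[...,0]-r_.x[0])<.04)&(abs(q[...,1]-r_.x[1])<.08)&(ww[...,2]>.02)&(ww[...,1]<.4)&(ww[...,1]>.1)
    print(n,mm.sum(),np.percentile(q[mm],[1,50,99],axis=0).round(4).tolist())
# foot z by floor contact: axis meets. yaxis coordinate
for s in(None,):
    pass
print('handle in bin xy', np.array([.519,.188,.24])@np.stack([xb,yb,k],1))
np.save('B.npy',B)
```

```text
1177 [[ 0.41028052  0.30876255 -0.28954633]
 [ 0.44333796  0.32300505 -0.23332562]
 [ 0.47008696  0.32986983 -0.18072179]]
[0.43934211 0.29098849] 0.002111194899703803
[ 0.43938021  0.29091776 -0.0054613  -0.02250518] 0.0019918148505890295
side 108 [[0.4307, 0.2982, -0.1682], [0.4422, 0.3198, -0.1444], [0.4539, 0.3273, -0.1277]]
side 1716 [[0.4002, 0.2571, -0.3022], [0.4428, 0.3217, -0.2233], [0.471, 0.3426, -0.1101]]
scene 24 [[0.4261, 0.2812, -0.1516], [0.4295, 0.2894, -0.1289], [0.4395, 0.3223, -0.1248]]
scene 467 [[0.3998, 0.2613, -0.3021], [0.4314, 0.293, -0.1647], [0.455, 0.3373, -0.1013]]
handle in bin xy [0.46077226 0.30396369 0.24      ]
```

Run:
```python
from h import *
f=pickle.load(open('pics/side0.pkl','rb'));g=pickle.load(open('pics/scene0.pkl','rb'))
B=np.load('B.npy');xb=B[:,0];yb=np.array([-xb[1],xb[0],0]);Bn=np.stack([xb,yb,[0,0,1]],1)
neck=B@[.4393,.291,-.1355];print('neck',neck,'bin',neck@Bn)
w=pts(f)
for n,p in dict(fl1=(255,289),fl2=(299,277),fl3=(264,287),rodL=(257,290),rodL2=(260,315),rodR=(313,275),rodR2=(314.5,295)).items():
    p=np.round(p).astype(int);print(n,(w[p[1],p[0]]@Bn).round(3))
# green points: profile in bin frame; max reach toward -y
h=cv2.cvtColor(f['color'],cv2.COLOR_BGR2HSV);q=w@Bn
for ff in(f,g):
    h=cv2.cvtColor(ff['color'],cv2.COLOR_BGR2HSV);q=pts(ff)@Bn
    m=(h[...,0]>45)&(h[...,0]<95)&(h[...,1]>80)&(abs(q[...,0]-.46)<.09)&(q[...,1]>.15)&(q[...,1]<.45)
    Q=q[m];print(m.sum(),np.percentile(Q,[1,99],axis=0).round(3).tolist());lo=Q[Q[:,1]<np.percentile(Q[:,1],6)];print('front',np.median(lo,0).round(3))
# scale again, scene
hsv=cv2.cvtColor(g['color'],cv2.COLOR_BGR2HSV)
for ff,c in((g,(230,310,232,282)),(f,(215,275,170,228))):
    I=ff['color'][c[2]:c[3],c[0]:c[1]];cv2.imwrite(f'pics/s{c[0]}.png',cv2.resize(I,None,fx=9,fy=9,interpolation=cv2.INTER_CUBIC))
```

```text
neck [0.49391183 0.17548005 0.145889  ] bin [0.4393     0.28593295 0.145889  ]
fl1 [0.53  0.321 0.205]
fl2 [0.405 0.283 0.098]
fl3 [0.496 0.286 0.099]
rodL [0.526 0.324 0.202]
rodL2 [0.527 0.36  0.133]
rodR [0.395 0.323 0.204]
rodR2 [0.393 0.349 0.141]
1014 [[0.399, 0.28, 0.022], [0.522, 0.45, 0.139]]
front [0.472 0.283 0.104]
27 [[0.407, 0.272, 0.064], [0.52, 0.357, 0.133]]
front [0.435 0.272 0.107]
```

View pics/s230.png

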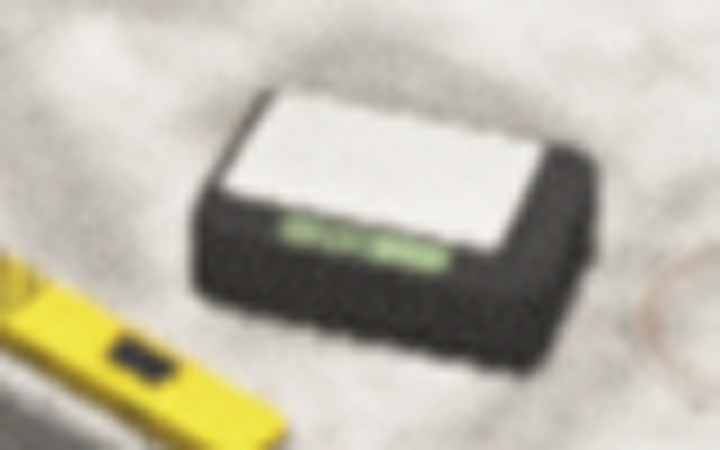

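View pics/s215.png

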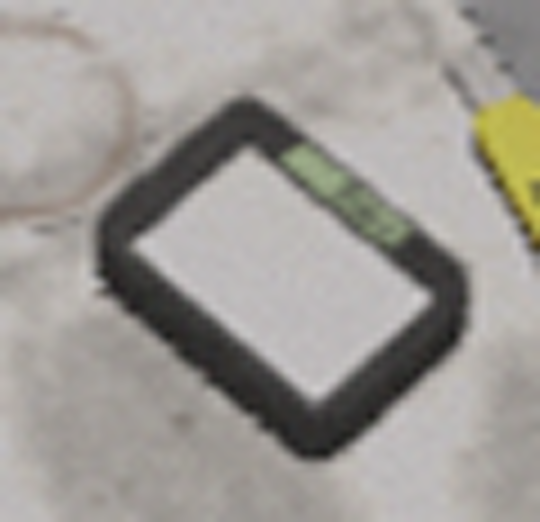

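Run:
```python
from h import *
f=pickle.load(open('pics/side0.pkl','rb'));g=pickle.load(open('pics/scene0.pkl','rb'))
for ff,o,C in((f,(215,170),[(247,147),(135,245),(317,402),(432,297)]),(g,(230,232),[(272,92),(545,145),(500,248),(220,192)]),
  (f,(215,170),[(247,98),(100,228),(318,445),(468,285)])):
    P=np.array([ray(ff,a/9+o[0]-.45,b/9+o[1]-.45,.03) for a,b in C]);print(P[:,:2].round(4).tolist(),P.mean(0).round(4),np.linalg.norm(np.diff(P,axis=0),axis=1).round(3))
```

```text
[[0.4428, -0.1644], [0.4926, -0.1478], [0.4673, -0.0683], [0.4162, -0.0852]] [ 0.4547 -0.1164  0.03  ] [0.052 0.083 0.054]
[[0.4679, -0.0664], [0.4973, -0.1483], [0.447, -0.1664], [0.4176, -0.0863]] [ 0.4574 -0.1168  0.03  ] [0.087 0.053 0.085]
[[0.4339, -0.1817], [0.4998, -0.1589], [0.4743, -0.0544], [0.4036, -0.0837]] [ 0.4529 -0.1197  0.03  ] [0.07  0.108 0.076]
```

```bash
cat >> h.py <<'E'
B=np.load('B.npy');xb=B[:,0];yb=np.array([-xb[1],xb[0],0]);k=np.array([0,0,1.]);bz=B[:,2];by=B[:,1]
neck=B@[.4393,.291,-.1355]
def tool(t,s=1):
    t=np.deg2rad(t);z=np.sin(t)*yb-np.cos(t)*k;y=s*xb;return np.stack([np.cross(y,z),y,z],1)
def delta(p,R):
    o=r.get_obs();R0=Ro.from_rotvec(o['orientation']).as_matrix()
    d=(p-o['tcp_pos'])*1000;rv=Ro.from_matrix(R@R0.T).as_rotvec()
    print('shift',d.round(1),'turn',rv.round(3)); return d,rv
E
python3 - <<'E'
from h import *
R=tool(45);z=R[:,2];T=neck+.006*bz+.019*z
print('T',T)
delta(T-.15*z,R);delta(T,R);delta(T-.15*z,tool(0))
E
```

```text
T [0.49594443 0.18394644 0.13614794]
shift [237.5 713.6  11.6] turn [ 0.61  -0.543  0.928]
shift [262.2 816.7 -94.4] turn [ 0.61  -0.543  0.928]
shift [237.5 713.6  11.6] turn [-0.001 -0.001  0.981]
```

>>> {"name": "play_rows", "arguments": {"plan": [[0,0,50,0,0,0.1,70],[10,40,80,0,0,0.2,70],[30,85,100,0,0,0.3,70],[50,130,110,0,0,0.4,70],[70,178,110,0,0,0.5,70],[90,225,110,0,0,0.6,70],[110,270,110,0,0,0.7,70],[130,315,110,0,0,0.8,70],[150,360,110,0,0,0.9,70],[170,405,110,0,0,0.98,70],[190,450,110,0,0,0.98,70],[205,495,110,0,0,0.98,70]]}}

```text
clock: 1.35
tcp_pos: [0.439, -0.1372, 0.3414]
orientation: [2.468, 1.943, 0.0]
contact_force: [2.1, 0.1, 0.8]
grip_width: 0.07
```

Run:
```python
from h import *
print(r.get_obs()['joints'].round(2))
R=tool(45);z=R[:,2];T=neck+.006*bz+.019*z
delta(T-.15*z,R)
```

```text
[ 0.64  0.05 -0.48  1.87  0.02  1.23 -0.09]
shift [ 32.2 218.  -99.1] turn [ 0.764 -0.184  0.002]
```

>>> {"name": "play_rows", "arguments": {"plan": [[5,25,0,0.076,-0.018,0,60],[10,50,0,0.153,-0.037,0,60],[14,75,0,0.229,-0.055,0,60],[18,100,-10,0.306,-0.073,0,60],[22,125,-25,0.382,-0.092,0,60],[26,150,-40,0.458,-0.11,0,60],[28,170,-55,0.535,-0.129,0,60],[30,190,-70,0.611,-0.147,0,60],[31,205,-85,0.688,-0.166,0,60],[32,218,-99,0.764,-0.184,0.002,60],[32,218,-99,0.764,-0.184,0.002,60],[32,218,-99,0.764,-0.184,0.002,60]]}}

```text
clock: 2.55
tcp_pos: [0.4705, 0.0786, 0.2423]
orientation: [-1.989, -1.568, -0.822]
contact_force: [0.4, 0.8, -0.4]
grip_width: 0.0598
```

Run:
```python
from h import *
o=r.get_obs();print(o['joints'].round(2),o['contact_force'])
R=tool(45);z=R[:,2];T=neck+.006*bz+.019*z
delta(T-.15*z,R);delta(T,R)
grab('wrist','w1');grab('scene','s1');grab('side','d1')
```

```text
[ 0.72  0.26 -0.59  2.14 -0.85  0.91  0.5 ] [ 0.35343441  0.82782502 -0.39474252]
shift [ 0.7  2.2 -0.1] turn [ 0.    -0.001 -0.   ]
shift [  25.4  105.4 -106.2] turn [ 0.    -0.001 -0.   ]
```

View pics/w1.png

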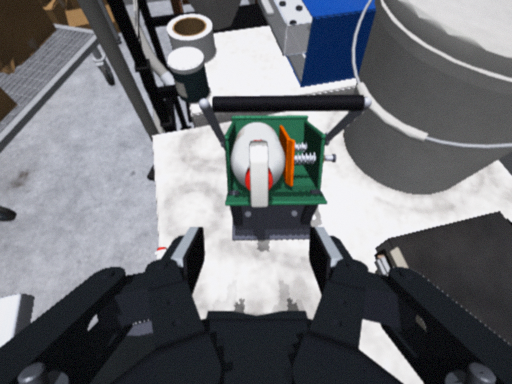

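View pics/d1.png

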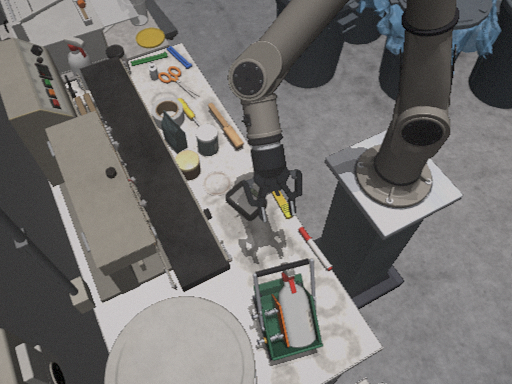

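View pics/s1.png

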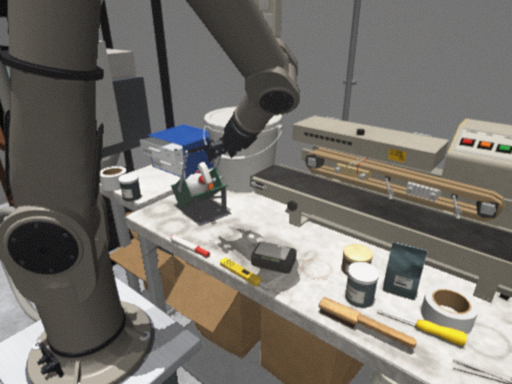

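Wrist view: the white head slab runs from (260,150) to (258,205), midway between the finger pads at (190,260) and (322,260). The bar is above, at (290,103). I check the lateral offset with the wrist depth.

Run:
```python
from h import *
f=pickle.load(open('pics/w1.pkl','rb'));w=pts(f);h=cv2.cvtColor(f['color'],cv2.COLOR_BGR2HSV)
q=w@B-[.4393,.291,-.3035]
print('TCP in B',(r.get_obs()['tcp_pos']@B-[.4393,.291,-.3035]).round(4))
m=(h[...,1]<60)&(h[...,2]>100)&(abs(q[...,0])<.05)&(abs(q[...,1])<.06)&(q[...,2]>.17)&(q[...,2]<.215)
Q=q[m];print(m.sum(),np.percentile(Q,[2,25,50,75,98],axis=0).round(4))
m=(h[...,1]<60)&(h[...,2]>100)&(abs(q[...,0])<.05)&(abs(q[...,1])<.06)&(q[...,2]>.06)&(q[...,2]<.13)
Q=q[m];print(m.sum(),np.percentile(Q,[2,25,50,75,98],axis=0).round(4))
for v in range(150,210,8):
    row=(h[v,:,1]<60)&(h[v,:,2]>100)&(abs(q[v,:,0])<.05)&(q[v,:,2]>.165);u=np.where(row)[0]
    if len(u):print(v,u.min(),u.max(),q[v,u.min()].round(4),q[v,u.max()].round(4))
```

```text
TCP in B [0.0008 0.0157 0.3064]
1184 [[-0.006  -0.0175  0.1847]
 [-0.002   0.0012  0.1956]
 [ 0.0027  0.0196  0.1973]
 [ 0.0067  0.0349  0.1988]
 [ 0.0109  0.0459  0.2007]]
899 [[-0.0388 -0.0183  0.0635]
 [-0.0213  0.0181  0.0975]
 [-0.0028  0.0271  0.1117]
 [ 0.0199  0.0334  0.1208]
 [ 0.0348  0.0368  0.1297]]
150 249 267 [-0.0067  0.0394  0.193 ] [0.0102 0.0397 0.1939]
158 249 268 [-0.0067  0.0326  0.1964] [0.0112 0.0328 0.197 ]
166 250 268 [-0.0058  0.0254  0.1985] [0.0113 0.0246 0.196 ]
174 250 267 [-0.0059  0.017   0.1974] [0.0104 0.017  0.1976]
182 250 267 [-0.0061  0.0079  0.1952] [0.0106 0.0086 0.197 ]
190 250 268 [-0.0066 -0.0084  0.1768] [ 0.0127 -0.0084  0.1769]
198 251 267 [-0.0052 -0.009   0.1962] [ 0.0109 -0.0095  0.1951]
206 252 266 [-0.0043 -0.0191  0.1939] [ 0.0101 -0.0185  0.1951]
```

>>> {"name": "play_rows", "arguments": {"plan": [[6,22,-24,0,0,0,60],[12,44,-46,0,0,0,60],[17,62,-64,0,0,0,60],[20,76,-78,0,0,0,60],[22,84,-87,0,0,0,60],[22,84,-87,0,0,0,60]]}}

```text
clock: 3.3
tcp_pos: [0.4927, 0.1642, 0.1556]
orientation: [-1.986, -1.57, -0.824]
contact_force: [0.1, 0.2, -0.0]
grip_width: 0.0595
```

Run:
```python
from h import *
o=r.get_obs();print(o['joints'].round(2),o['contact_force'])
R=tool(45);z=R[:,2];T=neck+.006*bz+.019*z+.0015*xb
delta(T,R)
grab('wrist','w2');grab('side','d2')
```

```text
[ 0.57  0.45 -0.68  2.19 -0.98  0.58  0.57] [ 0.06135422  0.1599326  -0.00718496]
shift [  4.7  19.4 -19.4] turn [-0.001  0.001 -0.003]
```

View pics/w2.png

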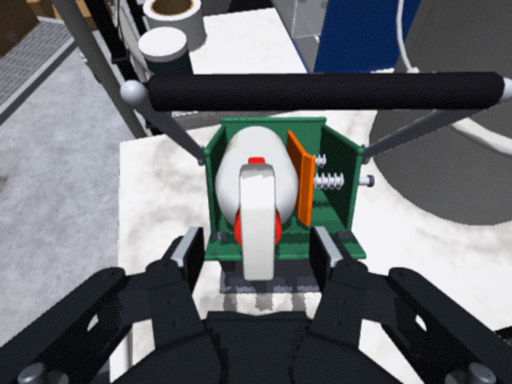

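Head slab is at u≈257, centred between the pads, and the bar is clear above. I advance and close.

>>> {"name": "play_rows", "arguments": {"plan": [[2,10,-10,0,0,0,60],[4,19,-19,0,0,0,60],[4,19,-19,0,0,0,60],[4,19,-19,0,0,0,45],[4,19,-19,0,0,0,35],[4,19,-19,0,0,0,25],[4,19,-19,0,0,0,15],[4,19,-19,0,0,0,10],[4,19,-19,0,0,0,10]], "grip_force": 60}}

```text
clock: 4.3
tcp_pos: [0.4973, 0.181, 0.1369]
orientation: [-1.989, -1.568, -0.826]
contact_force: [-2.5, -5.4, 6.8]
grip_width: 0.0279
```

Run:
```python
from h import *
o=r.get_obs();print(o['joints'].round(2),o['contact_force'],o['moment'],o['grip_width'])
R=tool(45);z=R[:,2];T=neck+.006*bz+.019*z+.0015*xb
delta(T,R);print('TCP B',(o['tcp_pos']@B-[.4393,.291,-.3035]).round(4))
grab('wrist','w3')
```

```text
[ 0.55  0.5  -0.7   2.2  -1.01  0.51  0.6 ] [-2.48215966 -5.35727926  6.789307  ] [-0.4920429   0.22322265  0.18343256] 0.027871655202528798
shift [ 0.1  2.6 -0.7] turn [0.    0.002 0.001]
TCP B [ 0.002  -0.0033  0.1576]
```

View pics/w3.png

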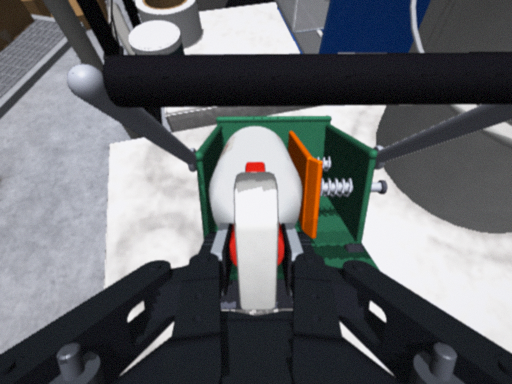

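>>> {"name": "play_rows", "arguments": {"plan": [[0,0,0,0,0,0,10],[0,0,0,0,0,0,10],[-1,-3,2.5,0,0,0,10],[-2,-8,6,0,0,0,10],[-3,-12,10,0,0,0,10],[-4,-17,13.5,0,0,0,10],[-5,-21,17,0,0,0,10],[-6,-25,20,0,0,0,10],[-7,-28,22,0,0,0,10],[-7,-31,25,0,0,0,10]], "grip_force": 90}}

```text
clock: 5.35
tcp_pos: [0.4901, 0.1518, 0.1613]
orientation: [-1.988, -1.569, -0.825]
contact_force: [8.2, 12.7, -14.6]
grip_width: 0.0271
```

Run:
```python
from h import *
o=r.get_obs();print(o['joints'].round(2),o['contact_force'],o['moment'],o['grip_width'])
print('TCP B',(o['tcp_pos']@B-[.4393,.291,-.3035]).round(4))
grab('wrist','w4');grab('side','d4')
```

```text
[ 0.59  0.44 -0.67  2.19 -0.96  0.61  0.57] [  8.2470441   12.73572132 -14.57881591] [-1.18026729 -0.67510368 -0.97271205] 0.027103984999261525
TCP B [ 0.0019 -0.0026  0.1963]
```

View pics/w4.png

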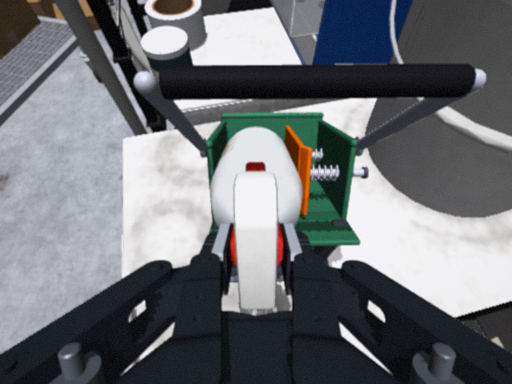

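View pics/d4.png

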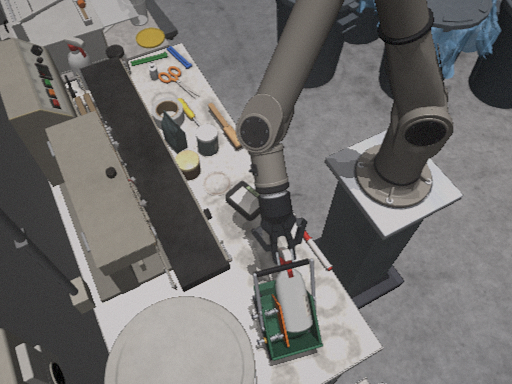

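>>> {"name": "play_rows", "arguments": {"plan": [[-1,-4,3,0,0,0,10],[-3,-10,8,0,0,0,10],[-4,-17,13.5,0,0,0,10],[-5.5,-23,18.5,0,0,0,10],[-7,-29,23.5,0,0,0,10],[-8.5,-35,28.5,0,0,0,10],[-10,-42,33.5,0,0,0,10],[-11.5,-48,38.5,0,0,0,10],[-13,-54,43.5,0,0,0,10],[-14,-59,47,0,0,0,10],[-15,-62,50,0,0,0,10]]}}

```text
clock: 6.55
tcp_pos: [0.4724, 0.0898, 0.2107]
orientation: [-1.985, -1.57, -0.82]
contact_force: [-2.0, 4.0, -6.9]
grip_width: 0.0272
```

Run:
```python
from h import *
o=r.get_obs();print(o['joints'].round(2),o['contact_force'],o['moment'],o['grip_width'])
print('TCP B',(o['tcp_pos']@B-[.4393,.291,-.3035]).round(4))
grab('wrist','w5');grab('side','d5')
```

```text
[ 0.7   0.32 -0.61  2.17 -0.87  0.83  0.54] [-2.01117162  4.03941179 -6.86243193] [-1.04835341  0.88335274  0.71011472] 0.027231818954248865
TCP B [-0.0009 -0.0034  0.2775]
```

View pics/w5.png

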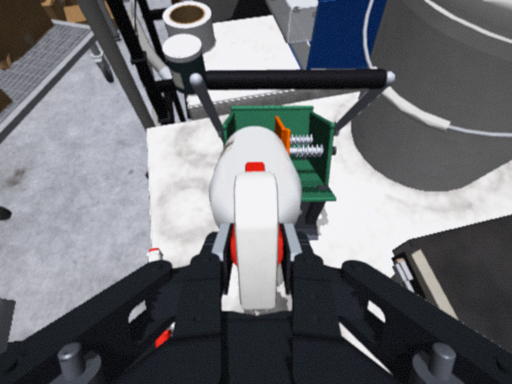

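Pulled 120 mm; head still at the same pixels (257,240) in the grip, so no slip. Continue.

>>> {"name": "play_rows", "arguments": {"plan": [[-1,-5,4,0,0,0,10],[-3,-12,10,0,0,0,10],[-5,-20,16,0,0,0,10],[-7,-28,22.5,0,0,0,10],[-8.5,-36,29,0,0,0,10],[-10.5,-44,35.5,0,0,0,10],[-12.5,-52,42,0,0,0,10],[-14.5,-60,49,0,0,0,10],[-16.5,-68,56,0,0,0,10],[-18,-75,63,0,0,0,10],[-19,-80,67,0,0,0,10]]}}

```text
clock: 7.75
tcp_pos: [0.4558, 0.0082, 0.2791]
orientation: [-1.989, -1.569, -0.825]
contact_force: [0.5, -0.4, -8.2]
grip_width: 0.0268
```

Run:
```python
from h import *
o=r.get_obs();print(o['joints'].round(2),o['contact_force'],o['moment'],o['grip_width'])
print('TCP B',(o['tcp_pos']@B-[.4393,.291,-.3035]).round(4))
grab('wrist','w6');grab('side','d6');grab('scene','s6')
```

```text
[ 0.83  0.22 -0.52  2.08 -0.78  1.09  0.53] [ 0.54258241 -0.43766237 -8.2426519 ] [-2.29271147  0.55514892 -0.02945129] 0.026845099947735943
TCP B [ 0.002  -0.0007  0.3852]
```

View pics/w6.png

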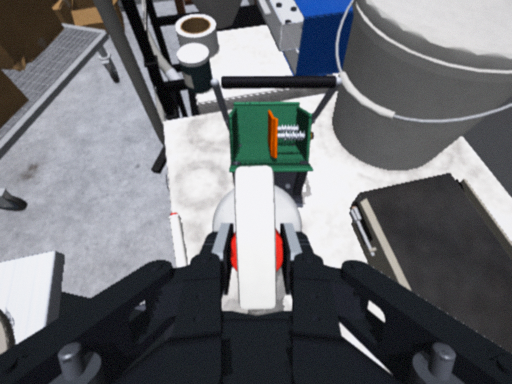

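View pics/s6.png

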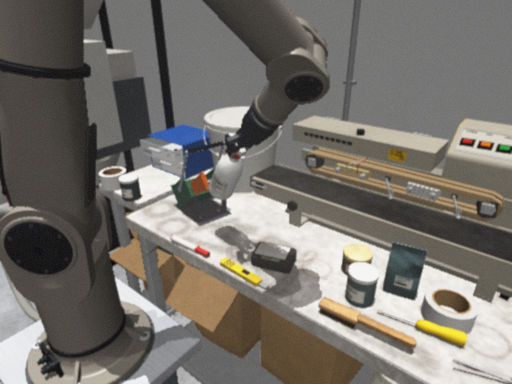

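View pics/d6.png

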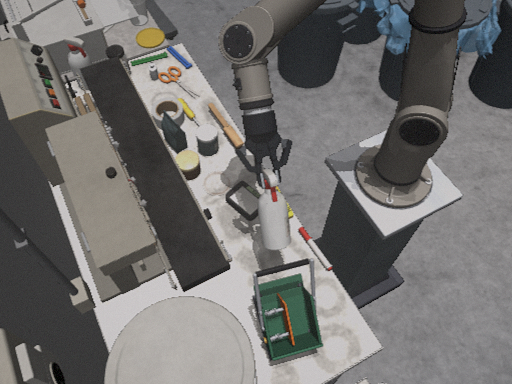

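```bash
cat >> h.py <<'E'
from scipy.optimize import least_squares
def axisfit(tag,lo=.02,hi=.13,verbose=1):
    """body axis fit with radius 36 from white points near/below tool"""
    o=r.get_obs();R=Ro.from_rotvec(o['orientation']).as_matrix();G=o['tcp_pos']-.012*R[:,2]
    f=pickle.load(open(f'pics/{tag}.pkl','rb'));w=pts(f);h=cv2.cvtColor(f['color'],cv2.COLOR_BGR2HSV)
    d=w-G
    m=(h[...,1]<50)&(h[...,2]>95)&(np.linalg.norm(d,axis=-1)<.19)&(np.linalg.norm(d,axis=-1)>.05)&(w[...,2]>.05)&(d[...,2]<-.03)
    n,lab,st,_=cv2.connectedComponentsWithStats(m.astype(np.uint8));m=lab==1+st[1:,4].argmax();m=cv2.erode(m.astype(np.uint8),np.ones((3,3)))>0
    P=d[m]
    c=P.mean(0);u,s,vt=np.linalg.svd(P-c)
    def geo(p):
        a=np.array([p[2],p[3],-1]);a/=np.linalg.norm(a);return np.array([p[0],p[1],0]),a
    def res(p):
        x0,a=geo(p);q=P-x0;t=q@a;D=np.linalg.norm(q-np.outer(t,a),axis=1)
        return np.where((t>.045)&(t<.165),D-.036,0)
    rr=least_squares(res,[0,0,0.1*yb[0],.1*yb[1]],loss='soft_l1',f_scale=.003)
    x0,a=geo(rr.x)
    tilt=np.rad2deg([np.arctan2(a@yb,-a[2]),np.arctan2(a@xb,-a[2])])
    t=(P-x0)@a
    print(tag,len(P),'axis@G',x0.round(4),'down axis',a.round(3),'tilt yb,xb deg',tilt.round(1),'t',np.percentile(t,[1,50,99]).round(3),'rms',np.sqrt(np.mean(rr.fun**2)).round(4))
    return f,m,a,x0
E
python3 - <<'E'
from h import *
for t in('d6','s6'): axisfit(t)
E
```

```text
d6 1015 axis@G [0.0287 0.0652 0.    ] down axis [ 0.147  0.533 -0.833] tilt yb,xb deg [33.5  1.3] t [0.015 0.068 0.125] rms 0.0073
s6 630 axis@G [ 0.0034 -0.0005  0.    ] down axis [ 0.102  0.504 -0.858] tilt yb,xb deg [30.9 -1.2] t [0.044 0.092 0.159] rms 0.0016
```

Run:
```python
from h import *
R=tool(13);delta(np.array([.4535,-.1168,.275])+.012*R[:,2],R)
```

```text
shift [  -1.6 -122.8  -15.2] turn [-0.543  0.131 -0.   ]
```

>>> {"name": "play_rows", "arguments": {"plan": [[0,-5,0,-0.03,0.007,0,10],[0,-13,0,-0.07,0.017,0,10],[0,-24,0,-0.12,0.029,0,10],[0,-36,0,-0.17,0.041,0,10],[0,-48,-2,-0.22,0.053,0,10],[0,-60,-4,-0.27,0.065,0,10],[0,-72,-6,-0.32,0.077,0,10],[-1,-84,-8,-0.37,0.089,0,10],[-1,-96,-10,-0.42,0.101,0,10],[-1.5,-108,-13,-0.47,0.114,0,10],[-1.5,-117,-15,-0.51,0.123,0,10],[-1.5,-121,-15,-0.54,0.131,0,10]]}}

```text
clock: 9.1
tcp_pos: [0.4536, -0.1117, 0.263]
orientation: [-2.345, -1.848, -0.266]
contact_force: [-0.4, -0.2, -8.0]
grip_width: 0.0268
```

>>> {"name": "play_rows", "arguments": {"plan": [[0,0,0,0,0,0,10],[0,0,0,0,0,0,10],[0,0,0,0,0,0,10]]}}

```text
clock: 9.4
tcp_pos: [0.4538, -0.1116, 0.2631]
orientation: [-2.344, -1.848, -0.27]
contact_force: [-1.1, -0.6, -8.5]
grip_width: 0.0268
```

Run:
```python
from h import *
o=r.get_obs();print(o['joints'].round(2),o['contact_force'],o['moment'],o['grip_width'])
for t,n in(('d7','side'),('s7','scene')): grab(n,t);axisfit(t)
grab('wrist','w7')
R=tool(13);delta(np.array([.4535,-.1168,.275])+.012*R[:,2],R)
```

```text
[ 0.68  0.15 -0.45  1.97 -0.19  1.05  0.09] [-1.09189209 -0.58721215 -8.51211777] [-0.65189244  0.13613467 -0.01616058] 0.026795275298202526
d7 569 axis@G [-0.0019 -0.0041  0.    ] down axis [ 0.016  0.068 -0.998] tilt yb,xb deg [4. 0.] t [0.047 0.091 0.161] rms 0.0017
s7 1025 axis@G [0.0032 0.0007 0.    ] down axis [-0.015  0.026 -1.   ] tilt yb,xb deg [ 1.2 -1.2] t [0.045 0.105 0.164] rms 0.0016
shift [ 0.2 -2.1  0.1] turn [-0.004 -0.001  0.   ]
```

View pics/s7.png

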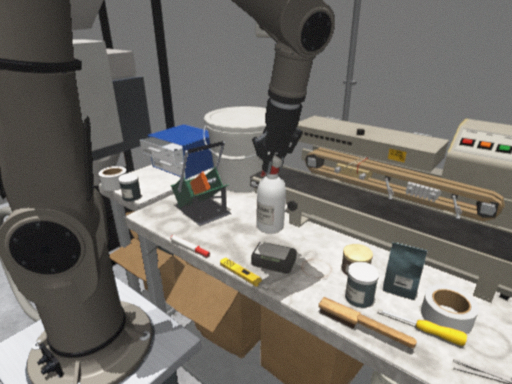

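View pics/d7.png

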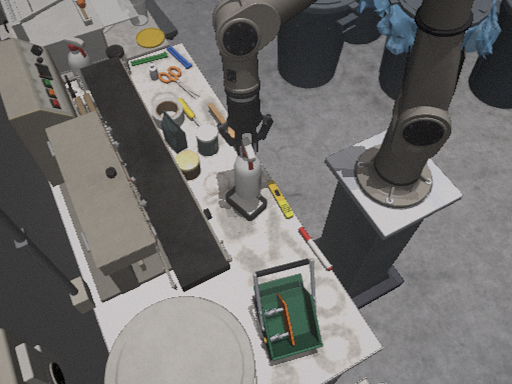

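View pics/w7.png

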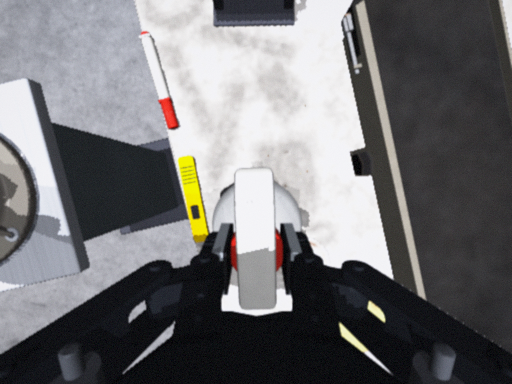

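```bash
cat >> h.py <<'E'
def silh(tags,lo,hi):
    o=r.get_obs();G=o['tcp_pos'];N=[];C=[]
    for tag in tags:
        f=pickle.load(open(f'pics/{tag}.pkl','rb'));w=pts(f);h=cv2.cvtColor(f['color'],cv2.COLOR_BGR2HSV);K=f['camera_matrix']
        d=w-G
        m=(h[...,1]<50)&(h[...,2]>90)&(np.hypot(d[...,0],d[...,1])<.06)&(w[...,2]>lo)&(w[...,2]<hi)
        n,lab,st,_=cv2.connectedComponentsWithStats(m.astype(np.uint8));m=lab==1+st[1:,4].argmax()
        L=[]
        for v in range(384):
            u=np.where(m[v])[0]
            if len(u)>8: L.append((v,(u.min()+u.max())/2,u.max()-u.min()+1))
        L=np.array(L);wd=np.median(L[:,2]);L=L[abs(L[:,2]-wd)<3]
        p=np.polyfit(L[:,0],L[:,1],1);rs=L[:,1]-np.polyval(p,L[:,0]);L=L[abs(rs)<1.5];p=np.polyfit(L[:,0],L[:,1],1)
        rays=[f['R'].T@np.array([(np.polyval(p,v)-K[0,2])/K[0,0],(v-K[1,2])/K[1,1],1]) for v in (L[0,0],L[-1,0])]
        n=np.cross(*rays);N.append(n/np.linalg.norm(n));C.append(-f['R'].T@f['t']);print(tag,'rows',L[0,0],L[-1,0],'width',wd,'n',len(L))
    a=np.cross(*N);a/=-np.linalg.norm(a)*np.sign(a[2])
    A=np.array(N);b=np.array([n@c for n,c in zip(N,C)])
    P=lambda z:np.linalg.solve(np.vstack([A,k]),np.r_[b,z])
    print('axis',a.round(3),'tilt yb,xb',np.rad2deg([np.arctan2(a@yb,-a[2]),np.arctan2(a@xb,-a[2])]).round(2))
    return P
E
python3 - <<'E'
from h import *
P=silh(['s7','d7'],.11,.235)
for z in(.1,.27):print(P(z).round(4))
f,m,a,x0=axisfit('s7');w=pts(f)[m];print('low z',np.percentile(w[:,2],[0,1,3]))
E
```

```text
s7 rows 185.0 227.0 width 28.0 n 43
d7 rows 169.0 193.0 width 25.0 n 24
axis [ 0.003  0.03  -1.   ] tilt yb,xb [ 1.71 -0.23]
[ 0.4545 -0.1097  0.1   ]
[ 0.454  -0.1148  0.27  ]
s7 1025 axis@G [0.0031 0.0007 0.    ] down axis [-0.015  0.026 -1.   ] tilt yb,xb deg [ 1.2 -1.2] t [0.045 0.105 0.164] rms 0.0016
low z [0.10720649 0.11048649 0.11357321]
```

>>> {"name": "play_rows", "arguments": {"plan": [[0.5,-1,0,-0.015,0.003,0,10],[1.5,-2,-5,-0.03,0.007,0,10],[1.5,-2,-12,-0.03,0.007,0,10],[1.5,-2,-20,-0.03,0.007,0,10],[1.5,-2,-28,-0.03,0.007,0,10],[1.5,-2,-36,-0.03,0.007,0,10],[1.5,-2,-43,-0.03,0.007,0,10],[1.5,-2,-49,-0.03,0.007,0,10],[1.5,-2,-54,-0.03,0.007,0,10],[1.5,-2,-58,-0.03,0.007,0,10],[1.5,-2,-60,-0.03,0.007,0,10],[1.5,-2,-60,-0.03,0.007,0,10]]}}

```text
clock: 10.75
tcp_pos: [0.4555, -0.114, 0.2031]
orientation: [-2.362, -1.862, -0.235]
contact_force: [0.0, 0.0, -8.0]
grip_width: 0.0268
```

Run:
```python
from h import *
o=r.get_obs();print(o['tcp_pos'],o['contact_force'],o['moment'],o['grip_width'])
grab('side','d8');grab('scene','s8')
P=silh(['s8','d8'],.06,.17)
for z in(.03,.2):print(P(z).round(4))
f,m,a,x0=axisfit('s8');w=pts(f)[m];print('low z',np.percentile(w[:,2],[0,1,3]))
g=f['color'][150:290,220:340];cv2.imwrite('pics/s8z.png',cv2.resize(g,None,fx=4,fy=4,interpolation=cv2.INTER_CUBIC))
```

```text
[ 0.45550049 -0.11402681  0.20313418] [ 0.04246406  0.04435582 -8.00472798] [-0.51119078  0.11447669  0.03776555] 0.026832596723756423
s8 rows 210.0 244.0 width 27.0 n 35
d8 rows 187.0 201.0 width 23.0 n 15
axis [ 0.037  0.028 -0.999] tilt yb,xb [2.05 1.67]
[ 0.4569 -0.1161  0.03  ]
[ 0.4506 -0.1209  0.2   ]
s8 891 axis@G [0.0031 0.0008 0.    ] down axis [-0.021 -0.006 -1.   ] tilt yb,xb deg [-0.6 -1.1] t [0.045 0.097 0.16 ] rms 0.0016
low z [0.05291542 0.05573773 0.05853607]
```

View pics/s8z.png

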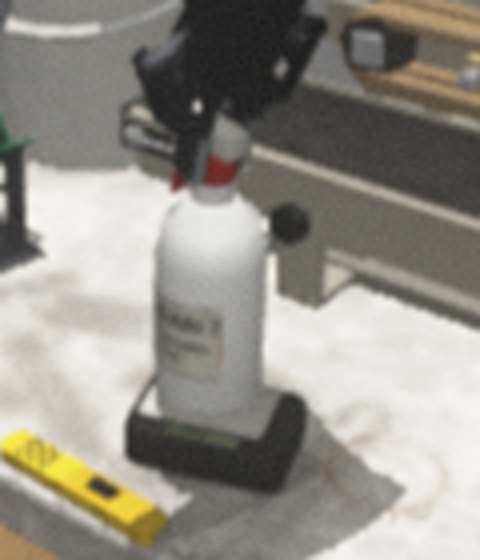

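>>> {"name": "play_rows", "arguments": {"plan": [[0,0,-3,0,0,0,10],[0,0,-6,0,0,0,10],[0,0,-8,0,0,0,10],[0,0,-10,0,0,0,10],[0,0,-11,0,0,0,10],[0,0,-11,0,0,0,10]]}}

```text
clock: 11.45
tcp_pos: [0.4555, -0.114, 0.1921]
orientation: [-2.362, -1.862, -0.235]
contact_force: [-0.6, 0.6, -7.1]
grip_width: 0.0272
```

>>> {"name": "play_rows", "arguments": {"plan": [[0,0,-0.5,0,0,0,10],[0,0,-1,0,0,0,10],[0,0,-1.5,0,0,0,10],[0,0,-2,0,0,0,10],[0,0,-2,0,0,0,10]]}}

```text
clock: 11.95
tcp_pos: [0.4556, -0.1141, 0.1903]
orientation: [-2.362, -1.863, -0.235]
contact_force: [0.5, -1.3, -8.0]
grip_width: 0.0271
```

>>> {"name": "play_rows", "arguments": {"plan": [[0,0,-0.5,0,0,0,10],[0,0,-1,0,0,0,10],[0,0,-1.5,0,0,0,10],[0,0,-2,0,0,0,10],[0,0,-2,0,0,0,10]]}}

```text
clock: 12.45
tcp_pos: [0.4567, -0.1133, 0.19]
orientation: [-2.362, -1.864, -0.238]
contact_force: [-3.7, 2.6, 9.0]
grip_width: 0.0273
```

Run:
```python
from h import *
o=r.get_obs();print(o['tcp_pos'],o['contact_force'],o['moment'])
grab('side','d9');grab('scene','s9')
for t in('s9','d9'):axisfit(t)
f=pickle.load(open('pics/s9.pkl','rb'))
g=f['color'][150:290,220:340];cv2.imwrite('pics/s9z.png',cv2.resize(g,None,fx=4,fy=4,interpolation=cv2.INTER_CUBIC))
```

```text
[ 0.4566936  -0.11334344  0.18996727] [-3.65170596  2.59808941  8.96745493] [0.73540037 1.01699028 0.16222339]
s9 831 axis@G [0.0035 0.0005 0.    ] down axis [-0.034 -0.009 -0.999] tilt yb,xb deg [-1.  -1.7] t [0.046 0.091 0.147] rms 0.0015
d9 381 axis@G [-0.0027 -0.0046  0.    ] down axis [ 0.013  0.041 -0.999] tilt yb,xb deg [2.5 0.2] t [0.046 0.082 0.143] rms 0.0016
```

View pics/s9z.png

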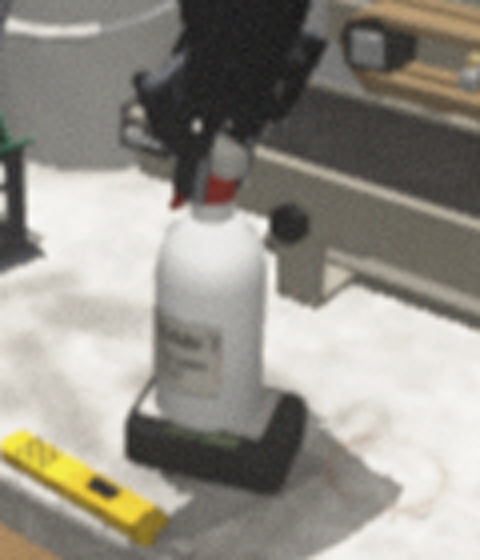

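>>> {"name": "play_rows", "arguments": {"plan": [[0,0,0.5,0,0,0,10],[0,0,1,0,0,0,10],[0,0,1.2,0,0,0,10],[0,0,1.2,0,0,0,10]]}}

```text
clock: 12.95
tcp_pos: [0.4562, -0.1139, 0.1901]
orientation: [-2.363, -1.863, -0.237]
contact_force: [-1.8, 1.4, 6.0]
grip_width: 0.0272
```

Run:
```python
from h import *
o=r.get_obs();print(o['tcp_pos'],o['contact_force'],o['moment'])
def proj(f,p):
    c=f['R']@np.array(p)+f['t'];q=f['camera_matrix']@c;return q[:2]/q[2]
for n,t in(('scene','s10'),('side','d10')):
    f=grab(n,t)
    print(n,'target foot px',proj(f,[.4555,-.1168,.03]),'ctr of mid height',proj(f,[.4555,-.1168,.13]))
P=silh(['s10','d10'],.06,.16)
for z in(.03,.11,.15):print(P(z).round(4))
f=pickle.load(open('pics/d10.pkl','rb'));g=f['color'][130:240,190:310];cv2.imwrite('pics/d10z.png',cv2.resize(g,None,fx=5,fy=5,interpolation=cv2.INTER_CUBIC))
```

```text
[ 0.45619333 -0.11391474  0.19008205] [-1.77591939  1.37917025  5.97432211] [0.50911396 0.43297717 0.08073254]
scene target foot px [271.66840602 250.51648215] ctr of mid height [272.29745967 218.60553179]
side target foot px [245.60615285 199.72129623] ctr of mid height [245.33658555 181.12482907]
s10 rows 213.0 244.0 width 27.0 n 32
d10 rows 187.0 199.0 width 23.0 n 13
axis [ 0.154  0.114 -0.982] tilt yb,xb [8.49 7.13]
[ 0.461  -0.1131  0.03  ]
[ 0.4485 -0.1223  0.11  ]
[ 0.4422 -0.127   0.15  ]
```

View pics/d10z.png

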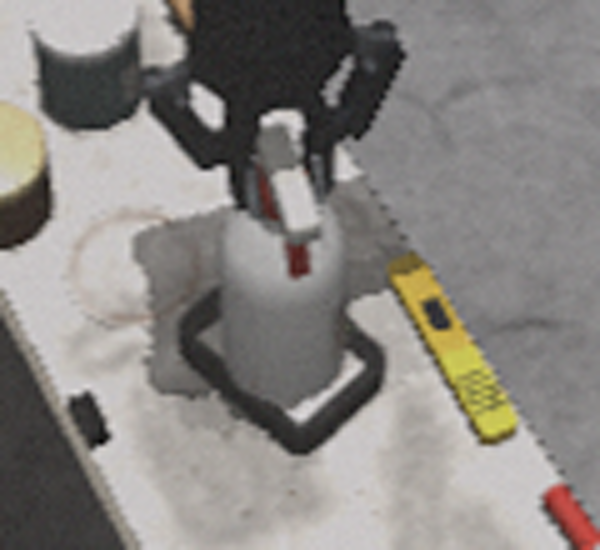

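Side view: foot column ≈246.5 against target 245.6. Scene: 272.2 against 271.7. So it is centred within about 3 mm. I relieve the press a little before releasing.

>>> {"name": "play_rows", "arguments": {"plan": [[0,0,0.5,0,0,0,10],[0,0,1,0,0,0,10],[0,0,1,0,0,0,10]], "grip_force": 40}}

```text
clock: 13.35
tcp_pos: [0.4556, -0.1143, 0.1902]
orientation: [-2.363, -1.862, -0.235]
contact_force: [0.2, 0.8, -2.4]
grip_width: 0.0272
```

>>> {"name": "play_rows", "arguments": {"plan": [[0,0,0,0,0,0,26],[0,0,0,0,0,0,29],[0,0,0,0,0,0,32],[0,0,0,0,0,0,36],[0,0,0,0,0,0,42],[0,0,0,0,0,0,50],[0,0,0,0,0,0,60],[0,0,0,0,0,0,60]], "grip_force": 20}}

```text
clock: 14.15
tcp_pos: [0.4556, -0.1141, 0.1906]
orientation: [-2.362, -1.863, -0.235]
contact_force: [-0.1, 0.9, 0.4]
grip_width: 0.0601
```

Run:
```python
from h import *
o=r.get_obs();print(o['tcp_pos'],o['contact_force'],o['grip_width'],'back dir',(-Ro.from_rotvec(o['orientation']).as_matrix()[:,2]).round(3))
grab('wrist','w11');grab('side','d11');grab('scene','s11')
for t in('s11','d11'):axisfit(t)
f=pickle.load(open('pics/s11.pkl','rb'))
g=f['color'][150:290,220:340];cv2.imwrite('pics/s11z.png',cv2.resize(g,None,fx=4,fy=4,interpolation=cv2.INTER_CUBIC))
```

```text
[ 0.45563482 -0.11412397  0.190594  ] [-0.05849111  0.89813908  0.41272302] 0.060101144990140576 back dir [-0.045 -0.193  0.98 ]
s11 842 axis@G [0.0044 0.0025 0.    ] down axis [-0.038 -0.018 -0.999] tilt yb,xb deg [-1.5 -1.8] t [0.046 0.092 0.148] rms 0.0016
d11 411 axis@G [-0.0031 -0.0032  0.    ] down axis [ 0.023  0.034 -0.999] tilt yb,xb deg [2.2 0.8] t [0.046 0.082 0.144] rms 0.0017
```

View pics/w11.png

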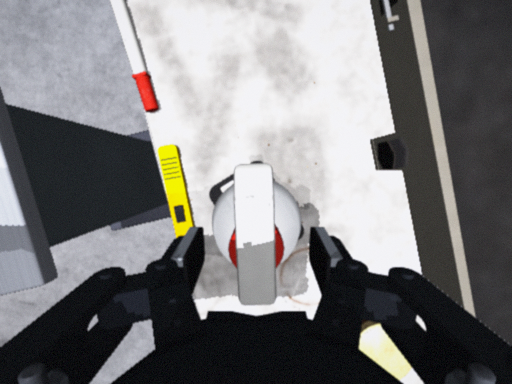

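View pics/s11z.png

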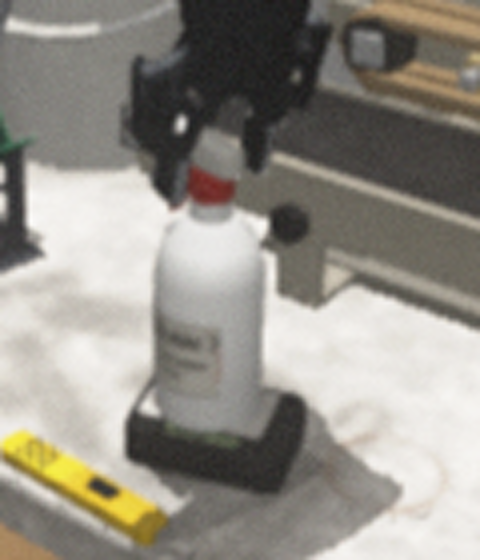

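Bottle stands free; the wrist view shows the head at (255,230) clear of both open pads. I withdraw along the tool axis.

>>> {"name": "play_rows", "arguments": {"plan": [[0,-1,5,0,0,0,64],[-1,-3,15,0,0,0,64],[-1,-6,30,0,0,0,64],[-2,-9,46,0,0,0,64],[-3,-13,66,0,0,0,64],[-4,-17,88,0,0,0,64],[-5,-22,112,0,0,0,64],[-6,-26,132,0,0,0,64],[-7,-29,150,0,0,0,64],[-7,-31,160,0,0,0,64],[-7,-31,160,0,0,0,64]]}}

```text
clock: 15.4
tcp_pos: [0.4492, -0.1456, 0.3522]
orientation: [-2.365, -1.864, -0.238]
contact_force: [-0.6, -0.1, -1.4]
grip_width: 0.064
```

>>> {"name": "play_rows", "arguments": {"plan": [[0,-10,0,0,0,0,64],[0,-30,10,0,0,0,64],[0,-60,20,0,0,0,64],[0,-90,20,0,0,0,64],[0,-115,20,0,0,0,64],[0,-130,20,0,0,0,64],[0,-130,20,0,0,0,64],[0,-130,20,0,0,0,64],[0,-130,20,0,0,0,64]]}}

```text
clock: 16.3
tcp_pos: [0.4489, -0.2734, 0.3704]
orientation: [-2.36, -1.865, -0.235]
contact_force: [0.7, 0.2, 0.1]
grip_width: 0.064
```

Run:
```python
from h import *
o=r.get_obs();print(o['clock'],o['tcp_pos'],o['contact_force'])
grab('wrist','w12');f=grab('side','d12');g=grab('scene','s12')
def proj(f,p):
    c=f['R']@np.array(p)+f['t'];q=f['camera_matrix']@c;return q[:2]/q[2]
im=[cv2.resize(f['color'][100:240,190:310],None,fx=3.3,fy=3.3,interpolation=cv2.INTER_CUBIC),cv2.resize(g['color'][150:290,220:340],None,fx=3.3,fy=3.3,interpolation=cv2.INTER_CUBIC)]
cv2.imwrite('pics/f12.png',np.hstack(im))
```

```text
16.3 [ 0.44886843 -0.27343045  0.37041854] [0.69229627 0.16708244 0.09684989]
```

View pics/f12.png

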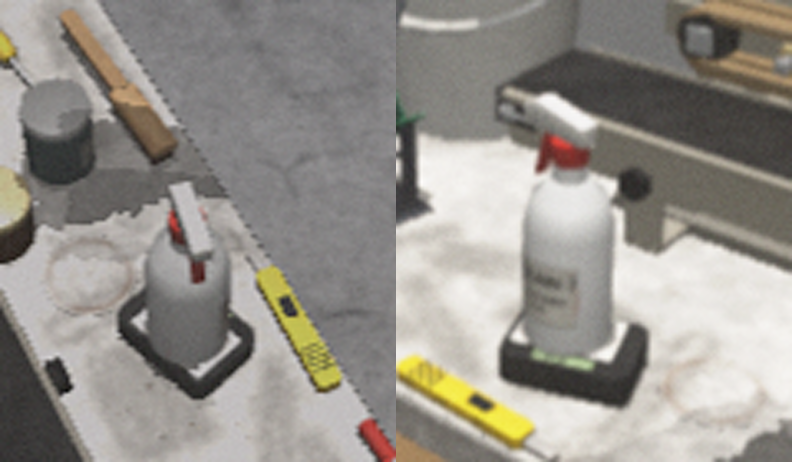

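View pics/d12.png

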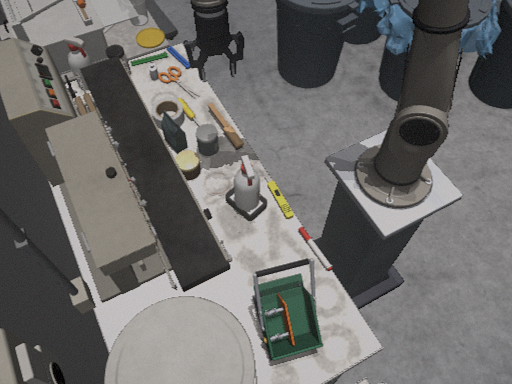

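Run:
```python
from h import *
# scale dark front faces, before/after, in both views
for a,b,c in(('d0','d12',(210,280,165,230)),('s0','s12',(240,305,235,285))):
    a={'d0':'side0','s0':'scene0'}[a]
    I=[pickle.load(open(f'pics/{x}.pkl','rb'))['color'][c[2]:c[3],c[0]:c[1]].max(-1)<75 for x in(a,b)]
    for m in I:
        v,u=np.where(m);print(a,m.sum(),'cols',np.percentile(u,[.5,99.5])+c[0],'maxrow',np.percentile(v,99.5)+c[2], 'u-v max',(u-v).max(),'u+v min',(u+v).min())
f=pickle.load(open('pics/s12.pkl','rb'));h=cv2.cvtColor(f['color'],cv2.COLOR_BGR2HSV);w=pts(f)
m=(h[...,1]<50)&(h[...,2]>90)&(abs(w[...,0]-.455)<.06)&(abs(w[...,1]+.117)<.06)&(w[...,2]>.05)&(w[...,2]<.14)
for n in('s12','d12'):
    f=pickle.load(open(f'pics/{n}.pkl','rb'));h=cv2.cvtColor(f['color'],cv2.COLOR_BGR2HSV);w=pts(f)
    m=(h[...,1]<50)&(h[...,2]>80)&(np.hypot(w[...,0]-.455,w[...,1]+.117)<.055)&(w[...,2]>.05)&(w[...,2]<.13);P=w[m]
    rr=least_squares(lambda p:np.hypot(P[:,0]-p[0]-p[2]*(P[:,2]-.03),P[:,1]-p[1]-p[3]*(P[:,2]-.03))-.036,[.455,-.117,0,0],loss='soft_l1',f_scale=.003)
    print(n,m.sum(),'foot',rr.x[:2].round(4),'lean deg',np.rad2deg(rr.x[2:]).round(1))
```

```text
side0 397 cols [210.   278.02] maxrow 220.0 u-v max 42 u+v min 45
side0 349 cols [210. 278.] maxrow 220.0 u-v max 42 u+v min 38
scene0 406 cols [245. 294.] maxrow 272.0 u-v max 37 u+v min 32
scene0 401 cols [246. 294.] maxrow 272.0 u-v max 38 u+v min 32
s12 723 foot [ 0.4549 -0.1158] lean deg [ 0.1 -0.2]
d12 350 foot [ 0.4547 -0.1154] lean deg [-0.4 -0. ]
```

The foot is at (0.455, -0.116), within 2 mm of the scale centre. Lean is under 0.5°, and the scale has not moved.

```bash
python3 -c "
from bench import r
print(r.hand_in())"
```

```text
the job is handed in; nothing more can be done
None
```

The spray bottle is standing upright on the scale, and the job is handed in at about 16.5 s. I gripped it by the neck from the open end, tilted 45° to pass under the handle, and pulled it out along its axis. The highest pull I read was about 21 N. It swung about 20° in the grip, so I levelled it over the scale before setting it down and letting go.

**Final checks:**
- **Position:** both cameras put the foot at about (0.455, -0.116), within 2 mm of the scale centre, with a lean under 0.5°.
- **Scale:** its outline is within 1 pixel of where it started in both views.
- **Other items:** they look undisturbed in the pictures, though I did not measure them one by one.
- **Gripper:** it is open, well clear of everything, and the wrist force is near zero.

**What disagreed or went less well:**
- **Tilt readings:** before release the two cameras disagreed by a few degrees, and one silhouette estimate was useless (8°). The free-standing fits agree.
- **Touchdown:** it briefly loaded the scale with about 17 N, so I eased off before opening the gripper.

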